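# Index the sprung microscope carriage and capture

## Task

Put the copper sample under the microscope: push the sprung sample carriage inward by its upright push plate until it has gone past the spring stop pin, then let it go so that it springs back and catches on the pin at mid travel. Then press the button on the small round capture pod right down and let it come up again. Do not touch the sample, and leave everything else on the table where it is.

Things in the scene. Friction and masses are not known exactly. Their poses are not given: they have to be found in the camera images.
- stand: Microscope stand, white base 320 x 180 x 12 mm, fixed; origin at the centre of its underside. Its x axis is the carriage's push direction (away from the robot), z up. Column, lens tube (from x = 21 mm, 75 to 160 mm up) and tilted screen (x = 100 mm on, to 240 mm up) stand on the +x half; the -x half is clear above 60 mm. Stop-pin housing 34 x 30 mm, 34 mm high, at (-10, 62) mm.
- carriage (a joint): Travel of the dark metal sample carriage along the stand's +x, m: 0 = out at rest (start), 0.065 = inner end stop. A spring drives it back to 0 (3 N at 0, 7 N at the end). Past 0.040 its side tooth has passed the stop pin; released beyond that (0.050 is sure) it springs back and rests on the pin at 0.040. Released earlier it returns to 0.
- push_face (a point): Centre of the outer face (towards the stand's -x) of the carriage's upright push plate, 42 mm above the table; moves with the carriage. The plate is 90 mm wide (stand's y), from 16 to 60 mm above the table, braced behind by a wedge. The stand's base plate (top 12 mm up) reaches 24 mm farther out than this face at travel 0.
- pin_tip (a point): Inner tip of the brass sprung stop pin, 8 mm thick, level, 19 mm above the table on the +y side of the carriage; it slides outward along the stand's y by itself as the tooth passes. It need not be touched.
- seat (a point): Centre of the 47 x 38 mm black-framed recess on the carriage in which the sample lies (height of the sample's centre), 136 mm inward of the push face; moves with the carriage.
- sample_center (a point): Centre of the loose copper sample plate, 44 x 34 x 5 mm, which lies in the recess and rides along with the carriage.
- lens_axis (a point): Point on the stand's centre line below the microscope's lens, at the sample's height, fixed to the stand, 176 mm inward of the push face at travel 0; the seat is under it when the carriage rests on the pin.
- shutter_top (a point): Centre of the top of the grey round push button (27 mm across, top 31 mm above the table when up) in the middle of the capture pod: a low black round pod, 68 mm across, 22 mm high, fixed to the table. A round steel tin of like size (no button), a mouse and wooden coupons lie in its other possible places.
- shutter (a joint): Travel of the capture button downward in m: 0 = up, 0.006 = right down; it is sprung (about 1.4 N to start, 4 N right down).
- mouse: Loose black computer mouse 100 x 58 x 32 mm, origin under its centre. Leave alone.
- tin: Loose round steel tin 69 mm across, 27 mm high, origin under its centre. Leave alone.
- tweezers: Loose steel tweezers 110 x 9 x 8 mm lying on the stand's base plate on the carriage's -y side. Leave alone.
- marker: Loose marker pen 124 mm long, 15 mm thick, lying on the table between stand and robot. Leave alone.
- coupons: Loose stack of wooden coupons 60 x 45 x 20 mm. Leave alone.

How it is judged (in metres and radians):
On the way, in this order (a step that is already met when the one before it is completed fails the run):
1. the carriage is pushed in past the stop pin (value of joint carriage above 0.044 m), for 0.05 s.
2. the carriage, let go, has sprung back and rests on the stop pin (value of joint carriage between 0.0375 and 0.0425 m and contact force between the fingers and carriage below 0.1 N and velocity of joint carriage between -0.01 and 0.01 m/s), for 0.2 s.
3. the capture button is pressed right down (value of joint shutter above 0.0045 m), for 0.05 s.
At the end, for the whole second after the job is handed in: The carriage rests on the stop pin at mid travel (0.040 m, within 2.5 mm) by itself, the sample lies flat in its recess (within 5 mm) under the lens (within 8 mm), and the capture button, pressed (at least 4.5 mm) after the carriage latched, is up again (within 1 mm) (value of joint carriage between 0.0375 and 0.0425 m and value of joint shutter below 0.001 m and distance between sample_center and seat below 0.005 m and horizontal distance between sample_center and lens_axis below 0.008 m and angle between sample_center's own z axis and vertical below 0.1 rad and linear speed of sample below 0.01 m/s); the robot touches nothing.
It fails at once if the capture button is pressed while the carriage is not on the stop pin (value of joint shutter above 0.003 m and not (value of joint carriage between 0.0375 and 0.0425 m)).
It fails at once if the sample is touched (contact force between the fingers and sample above 0.5 N).
It fails at once if the sample is lifted or leaves its recess (height (world z) of sample_center above 0.034 m or distance between sample_center and seat above 0.01 m).
It fails at once if a bystander (mouse, tin, tweezers, marker, coupons) is lifted or moved more than 20 mm (distance of any of mouse, tin, marker, coupons, tweezers from where it was at the start of the episode above 0.02 m).
It also fails if it takes over 51 s, if anything falls off the work surface, if the arm or the gripper's body presses on something with over 40 N, if the wrist force passes 120 N, or if a joint passes its speed limit or range.

## Robot

A 6-joint arm with a two-finger parallel gripper is mounted at the origin on the work surface. World frame = base frame: x ahead of the robot, y to its left, z up, the work surface at z = 0. Lengths are in mm, angles in rad, forces in N, time in s.
With the tool pointing down it reaches from about 300 to 875 mm from the base axis. Payload 4.2 kg.
Tool frame: the origin (TCP) lies midway between the tips of the shut fingers; the grasp point (between the pads) lies 19 mm behind it; z points along the fingers, y is the direction in which the jaws open and shut (so a half turn about z gives the same grasp; the last joint's range is limited). The gripper opens to 85 mm and grips with 20 to 120 N. Pads are 22 mm wide; open, the fingers measure 114 mm over their backs; the gripper's body (76 mm by 85 mm) begins 54 mm behind the grasp point. The pads swing forward as they close: fully open they stand 13 mm farther back than shut.
Start: joints at [1.184, 0.32, 1.565, -0, 1.257, -0.02], TCP at [206.215, 536.765, 231.338] pointing down, gripper open.
Joint ranges: [-3.11, 3.11], [-0.84, 2.01], [0.21, 2.61], [-1.34, 4.49], [0.05, 2.63], [-2.56, 2.56]. Speed limits (rad/s): [2.57, 2.57, 3.14, 3.14, 3.14, 3.14].

## Interface

Orientations are given as a unit quaternion [x, y, z, w].
In Python, from plant import robot gives the robot as it stands. The module is installed in compiled form; this text tells all that it offers.
- The arm moves only by the tool apply_moves, never from a script. Its arguments are lists of equal length, an entry for each row: "linear": the shift along the tool's x, y, z in mm, a list of three; "yaw": the turn about the tool's z in rad; "grip": the finger opening in mm, from 0 to 85.4. A call has 1 to 8 rows; each row is the pose to reach, as a shift and turn from the pose measured when the call began, along the tool's axes at that moment; what a row does not reach only later rows make up. A row lasts 1/10 s, in which the tool goes at most 50 mm and 8.59 degrees, less where a joint would pass 70% of its speed; a pose out of reach is approached as far as the arm can. A call with a gripper value outside its range is refused whole. The fingers move at their own pace and stop on an object; "grip_force" is the grip in N (left out, the last holds). Time passes only in rows, so rows that repeat a pose let the fingers close. It gives the time, the measured TCP pose, the force and the opening at its end, in the units of the state.
- robot.get_state(): the state, without advancing time (a new reading comes with each control period).
- robot.grab_frame(name): name is "side" or "top" or "wrist"; returns the picture (400x640x3 uint8, red, green, blue); there is no depth.
- robot.camera_params(name): a dict with "camera_matrix" (3x3 intrinsics, pixels), "k1" (the pictures are not rectified: a ray, as slopes to the right and down, at radius r is drawn at 1 + k1 r^2 times it, then the intrinsics apply), "pose" (4x4, takes a point from camera to world coordinates). Camera axes: x right, y down, z forward; pixel columns grow to the right and rows downward; lengths in mm; the calibration is good to about 2 mm. A picture is of the moment at which its call begins: read the wrist's pose just before it. camera_params takes no time and is no camera call; for the wrist camera it gives the pose at the moment of the call.
- robot.sign_off(): hands the job in, once; it reports no verdict.
The state is a dict: "time": time; "joint_positions": joint angles; "qd": joint speeds; "joint_torque": joint torques, N m; "ee_pos": TCP position; "tcp_rot": TCP orientation; "ft_force": force on the tool from outside, world axes, zero at the start; "torque": the same for the moment, N m; "gripper_width": opening from 0.0 (shut) to 1.0 (fully open).
Only numpy, scipy, OpenCV 4.12 (cv2) and the standard library are available. Lean on these libraries where they do the work, as an engineer would, in place of code of your own. Each camera call takes 0.05 s, during which the arm holds its last target.

## Working session

There is one attempt and no reset: what is moved stays moved. The work goes in short steps, Python scripts to look and compute and a tool call to move; the robot and the scene stay as the last step left them, time stands still between calls to the robot, and variables do not carry over. Pictures are saved under pics/ and viewed, and the job is handed in when it is done.

Besides the shell and the picture viewer there is one more tool, called after "Request:" by a JSON object that holds its "api" and its "payload". apply_moves: Moves the arm, as the interface text tells. Its arguments: {"type":"object","properties":{"linear":{"type":"array"},"yaw":{"type":"array"},"grip":{"type":"array"},"grip_force":{"type":"number"}},"required":["linear","yaw","grip"]}

```bash
mkdir -p pics; cat > h.py <<'E'
import numpy as np, cv2
from plant import robot
def snap(n,f):
    p=robot.camera_params(n); im=robot.grab_frame(n); cv2.imwrite(f'pics/{f}.png',im[:,:,::-1]); np.savez(f'pics/{f}.npz',K=p['camera_matrix'],k1=p['k1'],T=p['pose']); return im
def cast(f,uv,z):
    d=np.load(f'pics/{f}.npz');K=d['K'];k=float(d['k1']);T=d['T']
    out=[]
    for u,v in np.atleast_2d(uv):
        x,y=cv2.undistortPoints(np.array([[[u,v]]],float),K,np.array([k,0,0,0,0.]))[0,0]
        r=T[:3,:3]@[x,y,1]; o=T[:3,3]; out.append(o+r*(z-o[2])/r[2])
    return np.array(out)
E
python3 - <<'E'
from h import *
s=robot.get_state(); print(s)
for n in('top','side','wrist'): snap(n,n+'0'); p=robot.camera_params(n); print(n,p['k1'],np.round(p['camera_matrix'],1).tolist(),np.round(p['pose'],3).tolist())
E
```

```text
{'time': 0.0, 'joint_positions': array([ 1.18396775e+00,  3.20279640e-01,  1.56569459e+00,  4.23260653e-05,
        1.25738319e+00, -1.99861278e-02]), 'qd': array([ 1.04085955e-03,  7.01845651e-04, -2.26545865e-03,  4.70464397e-04,
       -7.50268193e-04,  9.06628591e-05]), 'joint_torque': array([ 1.24614344e-03, -4.15520775e+01, -2.34161514e+01,  1.29616187e-04,
        8.19407345e-03, -1.04512299e-05]), 'ee_pos': array([206.03336988, 536.30397998, 230.48325561]), 'tcp_rot': array([ 1.82400832e-01,  9.83223859e-01, -8.60126130e-04, -1.97959510e-04]), 'ft_force': array([0.07779516, 0.2589688 , 0.30496937]), 'torque': array([ 0.05830381,  0.00208229, -0.0678149 ]), 'gripper_width': 1.0024212744279253}
top 0.04140831935892398 [[498.7, 0.0, 324.2], [0.0, 498.7, 197.7], [0.0, 0.0, 1.0]] [[-0.017, -0.988, 0.152, 389.121], [-1.0, 0.02, 0.022, -9.89], [-0.025, -0.151, -0.988, 1251.16], [0.0, 0.0, 0.0, 1.0]]
side -0.03503240059162009 [[367.0, 0.0, 317.7], [0.0, 367.0, 203.7], [0.0, 0.0, 1.0]] [[0.798, -0.352, 0.489, 132.592], [-0.602, -0.449, 0.66, -567.34], [-0.013, -0.821, -0.57, 554.618], [0.0, 0.0, 0.0, 1.0]]
wrist -0.05590252952755241 [[315.5, 0.0, 317.2], [0.0, 315.5, 204.6], [0.0, 0.0, 1.0]] [[0.359, 0.886, 0.293, 132.473], [0.933, -0.341, -0.112, 564.928], [0.0, 0.314, -0.949, 373.695], [0.0, 0.0, 0.0, 1.0]]
```

View pics/top0.png

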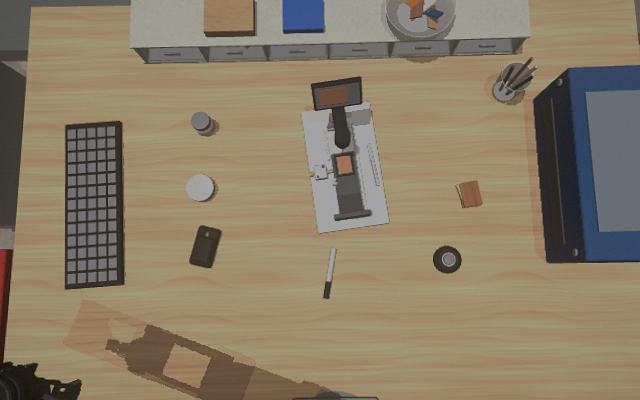

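View pics/side0.png

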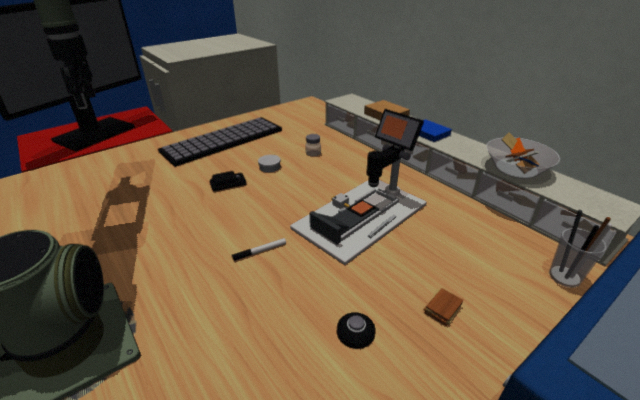

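The top view shows the stand with its push plate near (352,214), the pod with its grey button near (448,260), the tin at (200,187), the mouse at (205,246), the marker at (330,273) and the coupons at (470,194). Next I'll zoom in and measure.

```bash
python3 - <<'E'
from h import *
im=cv2.imread('pics/top0.png')
a=cv2.resize(im[95:240,290:400],None,fx=4,fy=4,interpolation=cv2.INTER_CUBIC)
cv2.imwrite('pics/c1.png',a)
im2=cv2.imread('pics/side0.png')
cv2.imwrite('pics/c2.png',cv2.resize(im2[110:270,280:440],None,fx=3.7,fy=3.7,interpolation=cv2.INTER_CUBIC))
# stand white mask
hsv=cv2.cvtColor(im,cv2.COLOR_BGR2HSV)
m=((hsv[:,:,1]<40)&(hsv[:,:,2]>140)).astype('uint8'); m[:95]=0;m[240:]=0;m[:,:290]=0;m[:,400:]=0
c=max(cv2.findContours(m,0,2)[0],key=cv2.contourArea)
h=cv2.convexHull(c); print(cv2.minAreaRect(c)); print(cv2.approxPolyDP(h,4,True)[:,0].tolist())
# button
g=((hsv[:,:,1]<45)&(hsv[:,:,2]>80)).astype('uint8'); s=np.zeros_like(g); s[245:275,433:463]=g[245:275,433:463]
n,l,st,ce=cv2.connectedComponentsWithStats(s); print(st[1:],ce[1:])
for i in range(1,n):
  print(cast('top0',ce[i],31))
b=(hsv[:,:,2]<60).astype('uint8'); s=np.zeros_like(b); s[240:280,428:468]=b[240:280,428:468]
c=max(cv2.findContours(s,0,2)[0],key=cv2.contourArea); e=cv2.minEnclosingCircle(c); print(e, cast('top0',e[0],18))
E
```

```text
((344.3919372558594, 166.8450927734375), (122.50010681152344, 71.77212524414062), 81.67434692382812)
[[301, 112], [330, 109], [371, 117], [388, 222], [318, 231]]
[[442 252  14  15 166]] [[448.39156627 258.95783133]]
[[ 421.15274993 -279.38556869   31.        ]]
((446.7348937988281, 259.5939636230469), 13.977804183959961) [[ 420.01901189 -278.18215407   18.        ]]
```

View pics/c1.png

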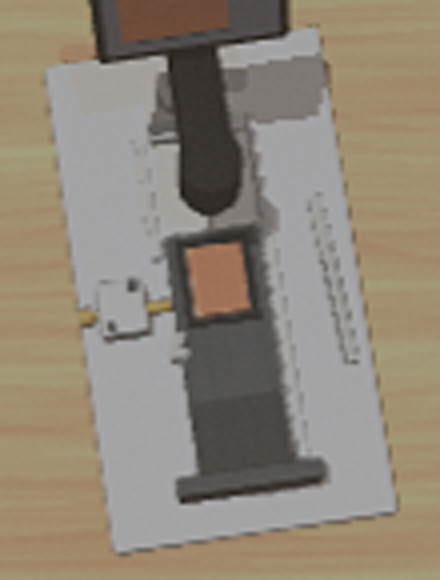

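View pics/c2.png

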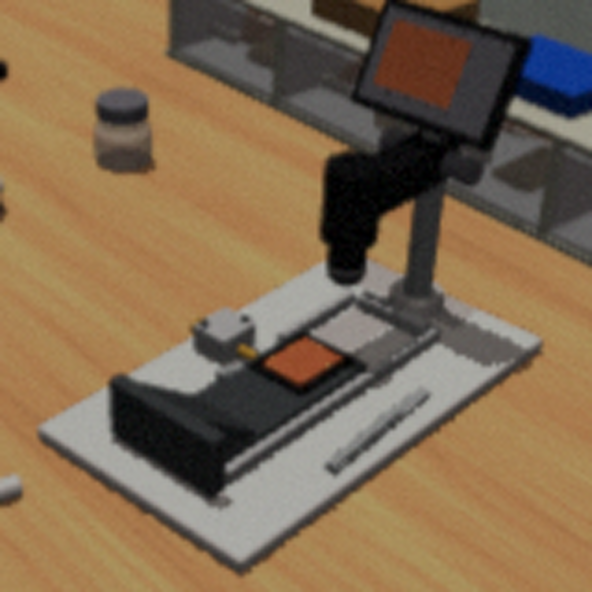

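```bash
python3 - <<'E'
from h import *
px=np.array([[117,552],[396,512],[320,28],[47,67]])/4+[290,95]-0.375
P=cast('top0',px,12); print(P.round(1))
x=(P[3]-P[0]+P[2]-P[1]); y=(P[0]-P[1]+P[3]-P[2])
print(np.linalg.norm(P[3]-P[0]),np.linalg.norm(P[2]-P[1]),np.linalg.norm(P[0]-P[1]))
a=np.arctan2(x[1],x[0]); a2=np.arctan2(-y[0],y[1]); print(np.degrees([a,a2]))
c=P.mean(0); ax=np.array([np.cos(a),np.sin(a)])
print('centre',c,'face',c[:2]-136*ax)
# side view check
px=np.array([[40,433],[240,572],[541,345]])/3.7+[280,110]-0.36
print(cast('side0',px,12).round(1))
# sample top center: top view
s=np.array([[216,280]])/4+[290,95]-.375
S=cast('top0',s,28)[0]; d=S[:2]-c[:2]; print('sample in stand', d@ax, d@[-ax[1],ax[0]])
s=np.array([[304,361]])/3.7+[280,110]-.36
S=cast('side0',s,28)[0]; d=S[:2]-c[:2]; print('sample in stand', d@ax, d@[-ax[1],ax[0]])
im=cv2.imread('pics/side0.png'); hsv=cv2.cvtColor(im,cv2.COLOR_BGR2HSV)
g=((hsv[:,:,2]>80)&(hsv[:,:,1]<70)).astype('uint8'); s=np.zeros_like(g); s[310:345,340:372]=g[310:345,340:372]
n,l,st,ce=cv2.connectedComponentsWithStats(s); print(st[1:],ce[1:])
for i in range(1,n): print(cast('side0',ce[i],31))
st=robot.get_state(); from scipy.spatial.transform import Rotation as R
print(R.from_quat(st['tcp_rot']).as_matrix().round(3))
# marker ends
for p in [(333,249),(326,297)]: print(cast('top0',p,8))
E
```

```text
[[ 491.7   32.4   12. ]
 [ 513.4 -141.5   12. ]
 [ 827.7 -103.7   12. ]
 [ 806.1   72.9   12. ]]
316.9363071114324 316.52159140699325 175.16500221569308
[7.09666668 7.04903477]
centre [659.741797   -34.98345891  12.        ] face [524.78367572 -51.78540826]
[[ 488.6   24.4   12. ]
 [ 507.8 -151.1   12. ]
 [ 820.2 -109.1   12. ]]
sample in stand 0.24556804593645779 2.224123285563871
sample in stand 0.5058582642001499 -2.2542100767308693
[[347 316  19  16 186]] [[355.91397849 323.11827957]]
[[ 417.45139605 -286.35861961   31.        ]]
[[-0.933  0.359 -0.001]
 [ 0.359  0.933 -0.001]
 [ 0.    -0.001 -1.   ]]
[[450.77575157  -1.96349705   8.        ]]
[[334.41206909  17.40957004   8.        ]]
```

Request:
{"api": "apply_moves", "payload": {"linear": [[-455,-463,80],[-455,-463,80],[-455,-463,80],[-455,-463,80],[-455,-463,80],[-455,-463,80],[-455,-463,80],[-455,-463,80]], "yaw": [-0.49,-0.49,-0.49,-0.49,-0.49,-0.49,-0.49,-0.49], "grip": [0,0,0,0,0,0,0,0]}}

```text
time: 0.95
ee_pos: [363.2, 174.0, 182.7]
tcp_rot: [-0.062, 0.998, -0.001, -0.0]
ft_force: [0.9, 1.6, 0.5]
gripper_width: -0.002
```

Request:
{"api": "apply_moves", "payload": {"linear": [[-71,-245,33],[-71,-245,33],[-71,-245,33],[-71,-245,33],[-71,-245,33],[-71,-245,33],[-71,-245,33]], "yaw": [0,0,0,0,0,0,0], "grip": [0,0,0,0,0,0,0]}}

```text
time: 1.65
ee_pos: [463.8, -61.5, 149.4]
tcp_rot: [-0.06, 0.998, -0.0, -0.001]
ft_force: [1.1, -0.9, 0.2]
gripper_width: -0.005
```

```bash
python3 - <<'E'
from h import *
s=robot.get_state(); print(s['ee_pos'],s['tcp_rot'],s['joint_positions'])
snap('wrist','w1')
E
```

```text
[463.82793496 -61.49162173 149.36511722] [-6.01555899e-02  9.98188736e-01 -2.53894649e-04 -6.98035912e-04] [-1.55845529e-01  2.26565072e-01  1.92335450e+00 -9.49404359e-04
  9.92928056e-01 -1.84650665e+00]
```

View pics/w1.png

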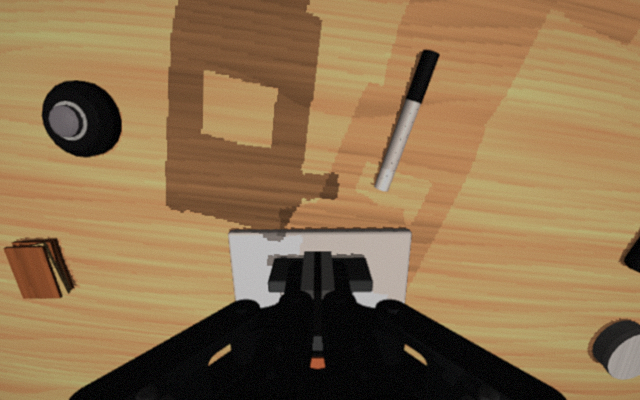

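```bash
python3 - <<'E'
from h import *
im=cv2.imread('pics/w1.png')
cv2.imwrite('pics/c3.png',cv2.resize(im[215:315,220:420],None,fx=4,fy=4,interpolation=cv2.INTER_CUBIC))
print(cast('w1',[(230.5,231),(410.5,231)],12).round(1))
hsv=cv2.cvtColor(im,cv2.COLOR_BGR2HSV)
g=((hsv[:,:,1]<60)&(hsv[:,:,2]>80)).astype('uint8'); s=np.zeros_like(g); s[90:150,40:100]=g[90:150,40:100]
cs=[c for c in cv2.findContours(s,0,2)[0] if cv2.contourArea(c)>30]
for c in cs: print(cv2.fitEllipse(c),cv2.boundingRect(c))
cv2.imwrite('pics/c4.png',cv2.resize(im[70:170,30:135],None,fx=5,fy=5,interpolation=cv2.INTER_CUBIC))
E
```

```text
[[ 514.2 -140.3   12. ]
 [ 493.3   32.6   12. ]]
((68.05705261230469, 120.29405975341797), (33.84577560424805, 40.923248291015625), 141.2440185546875) (49, 101, 38, 39)
```

View pics/c3.png

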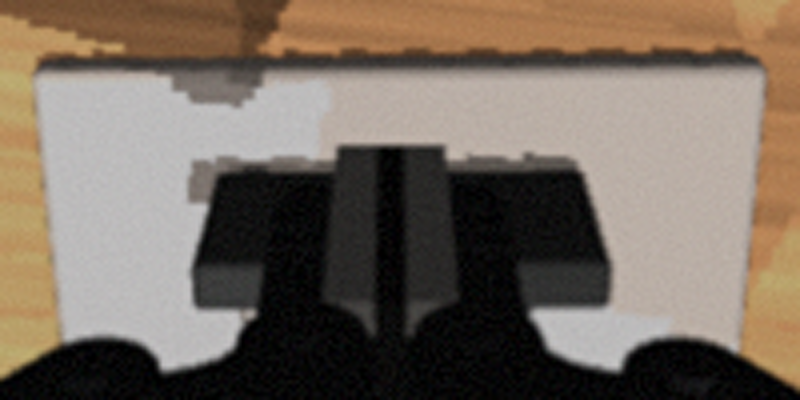

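View pics/c4.png

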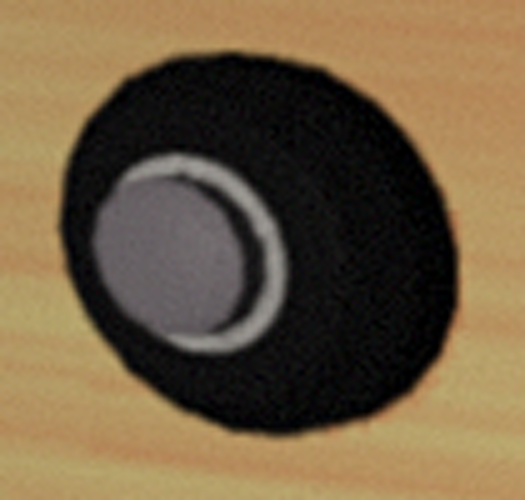

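```bash
python3 - <<'E'
from h import *
f=cast('w1',[(269.3,280.6),(371.3,280.6)],60);print('face',f.round(1),f.mean(0), np.linalg.norm(f[0]-f[1]))
print('button',cast('w1',(169/5+30-.4,255/5+70-.4),31))
d=cast('w1',[(95/5+29.6,240/5+69.6),(245/5+29.6,270/5+69.6)],31);print(np.linalg.norm(d[0]-d[1]))
print('ring',cast('w1',(200/5+29.6,253/5+69.6),22))
print(cast('top0',(448.39,258.96),[26]))
E
```

```text
face [[533.9 -94.4  60. ]
 [523.6  -8.6  60. ]] [528.71271975 -51.48471742  60.        ] 86.42500818865476
button [[ 423.2196225  -280.49053084   31.        ]]
26.614711309142464
ring [[ 423.62986885 -281.88405403   22.        ]]
[[ 421.27887049 -280.48587387   26.        ]]
```

Request:
{"api": "apply_moves", "payload": {"linear": [[0,2,50],[0,2,100],[0,2,111],[0,2,111],[-20,2,111],[-40,2,111],[-40,2,111]], "yaw": [0,0,0,0,0,0,0], "grip": [0,0,0,0,0,0,0]}}

```text
time: 2.4
ee_pos: [507.3, -52.9, 41.5]
tcp_rot: [-0.062, 0.998, -0.001, 0.003]
ft_force: [0.2, -0.2, 0.2]
gripper_width: 0.004
```

```bash
python3 - <<'E'
from h import *
s=robot.get_state(); print(s['ee_pos'],s['ft_force'])
snap('wrist','w2');snap('side','s2')
im=cv2.imread('pics/side0.png')
a=cv2.imread('pics/w2.png')[190:400,160:480]; b=cv2.imread('pics/s2.png')[130:270,270:430]
cv2.imwrite('pics/c5.png',np.vstack([cv2.resize(a,(480,280)),cv2.resize(b,(366,320)) if 0 else cv2.resize(b,(480,320))]))
E
```

```text
[507.28181219 -52.92811297  41.5436868 ] [ 0.17854605 -0.16418859  0.19735113]
```

View pics/c5.png

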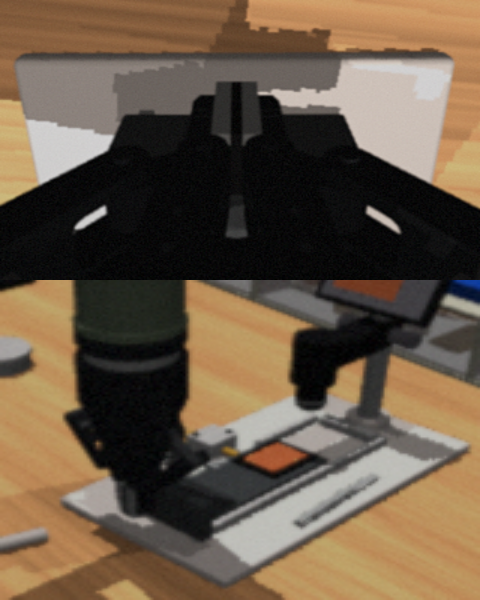

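Request:
{"api": "apply_moves", "payload": {"linear": [[-5,0,2],[-10,0,3],[-15,0,3],[-20,0,3],[-25,0,3],[-30,0,3],[-30,0,3]], "yaw": [0,0,0,0,0,0,0], "grip": [0,0,0,0,0,0,0]}}

```text
time: 3.2
ee_pos: [533.2, -49.1, 37.1]
tcp_rot: [-0.062, 0.998, -0.0, 0.0]
ft_force: [-3.8, -0.4, 2.1]
gripper_width: -0.0
```

```bash
cat > car.py <<'E'
import sys
from h import *
f=sys.argv[1]
s=robot.get_state(); print(s['ee_pos'],s['ft_force'])
snap('side',f)
def cu(f):
    hsv=cv2.cvtColor(cv2.imread(f'pics/{f}.png'),cv2.COLOR_BGR2HSV)
    m=cv2.inRange(hsv,(0,110,70),(15,255,255)); q=np.zeros_like(m); q[190:235,330:400]=m[190:235,330:400]
    c=max(cv2.findContours(q,0,2)[0],key=cv2.contourArea); r=cv2.minAreaRect(c); return cast(f,r[0],28)[0],cv2.contourArea(c),r
a=cu('side0');b=cu(f);print(a[1],b[1],a[2][0],b[2][0]); d=(b[0]-a[0])[:2]; print('travel',d@[.992,.123],d@[-.123,.992])
E
python3 car.py s3; python3 -c "
import cv2;cv2.imwrite('pics/c6.png',cv2.resize(cv2.imread('pics/s3.png')[130:270,270:430],None,fx=4,fy=4))"
```

```text
[533.21487946 -49.06131401  37.09670496] [-3.84654665 -0.40788903  2.12058513]
133.5 130.5 (361.1153564453125, 206.9230499267578) (365.576904296875, 204.11537170410156)
travel 17.171322808532388 -0.006936856673058512
```

View pics/c6.png

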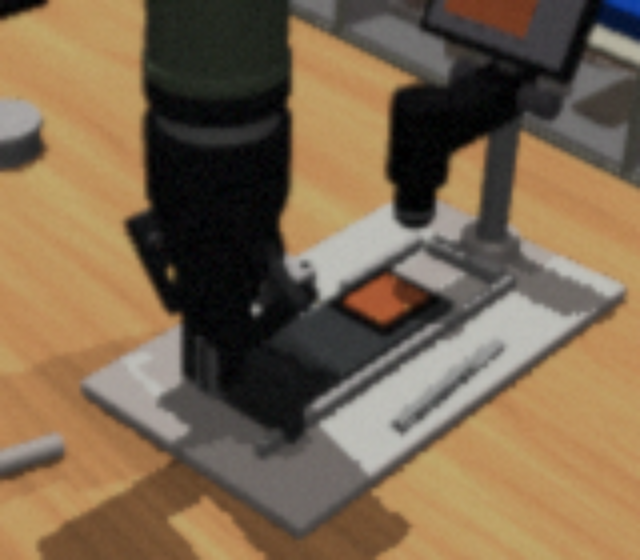

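Request:
{"api": "apply_moves", "payload": {"linear": [[-5,0,0],[-10,0,0],[-15,0,0],[-20,0,0],[-26,0,0],[-32,0,0],[-37,0,0],[-37,0,0]], "yaw": [0,0,0,0,0,0,0,0], "grip": [0,0,0,0,0,0,0,0]}}

```text
time: 4.05
ee_pos: [569.0, -44.4, 36.8]
tcp_rot: [-0.062, 0.998, 0.0, -0.001]
ft_force: [-6.2, 0.4, 4.1]
gripper_width: -0.0
```

```bash
python3 car.py s4
```

```text
[568.99878296 -44.36437152  36.75328422] [-6.15301262  0.3592893   4.09437989]
133.5 105.0 (361.1153564453125, 206.9230499267578) (374.5000305175781, 198.50003051757812)
travel 52.65592017061774 -0.025204731205343524
```

Request:
{"api": "apply_moves", "payload": {"linear": [[-3,0,0],[-3,0,0],[3,0,0],[9,0,0],[15,0,0],[25,0,0],[40,0,0],[50,0,0]], "yaw": [0,0,0,0,0,0,0,0], "grip": [0,0,0,0,0,0,0,0]}}

```text
time: 4.9
ee_pos: [519.0, -50.7, 37.1]
tcp_rot: [-0.062, 0.998, -0.0, -0.0]
ft_force: [0.2, 0.3, 0.6]
gripper_width: -0.003
```

```bash
python3 car.py s5;python3 -c "
import cv2;cv2.imwrite('pics/c7.png',cv2.resize(cv2.imread('pics/s5.png')[130:270,270:430],None,fx=4,fy=4))"
```

```text
[519.00438757 -50.73217884  37.14297421] [0.24489864 0.29970069 0.64284536]
133.5 122.0 (361.1153564453125, 206.9230499267578) (370.70001220703125, 200.90003967285156)
travel 37.32329161630793 -0.04137335706760886
```

View pics/c7.png

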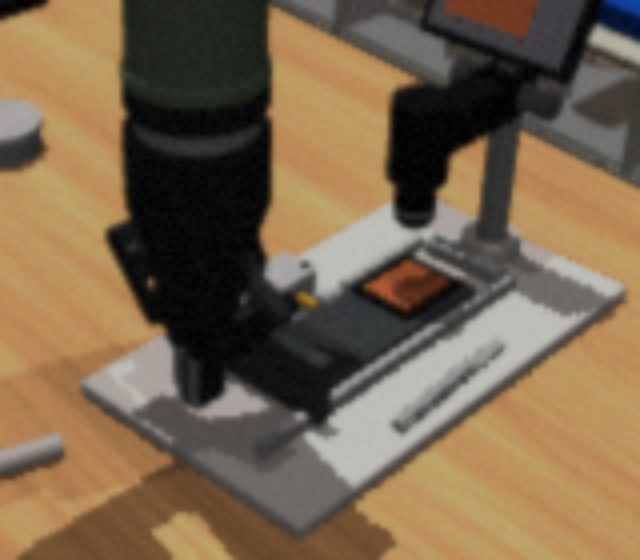

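The side view shows the carriage resting on the pin. The sample has moved about 37–40 mm and the fingers are clear of the plate. Next I go to the pod.

Request:
{"api": "apply_moves", "payload": {"linear": [[20,0,0],[30,0,-50],[60,-40,-80],[90,-90,-80],[124,-140,-80],[124,-190,-80],[124,-216,-80],[124,-216,-80]], "yaw": [0,0,0,0,0,0,0,0], "grip": [0,0,0,0,0,0,0,0]}}

```text
time: 5.75
ee_pos: [422.1, -286.4, 118.1]
tcp_rot: [-0.059, 0.998, -0.003, 0.001]
ft_force: [0.4, 1.7, -0.0]
gripper_width: -0.001
```

```bash
python3 - <<'E'
from h import *
s=robot.get_state(); print(s['ee_pos'],s['tcp_rot'])
snap('wrist','w6'); snap('top','t6'); snap('side','s6')
cv2.imwrite('pics/c8.png',cv2.resize(cv2.imread('pics/w6.png')[160:320,220:420],None,fx=4,fy=3.75,interpolation=cv2.INTER_CUBIC))
im=cv2.imread('pics/t6.png'); b=cv2.imread('pics/s6.png')
cv2.imwrite('pics/c9.png',np.hstack([cv2.resize(im[95:295,290:480],(380,400)),cv2.resize(b[130:270,270:410],(400,400))]))
E
```

```text
[ 422.1391836  -286.42292051  118.07641082] [-5.86264541e-02  9.98276559e-01 -2.51547303e-03  7.23212706e-04]
```

View pics/c8.png

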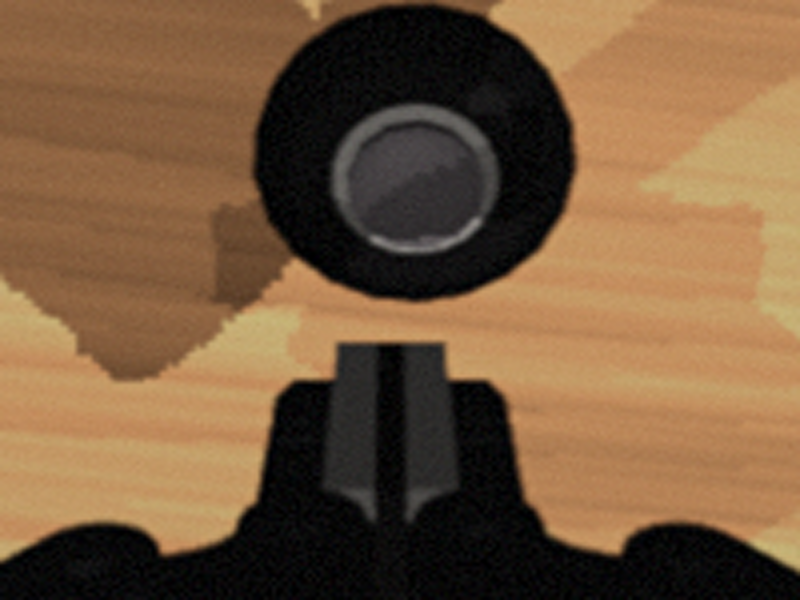

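View pics/c9.png

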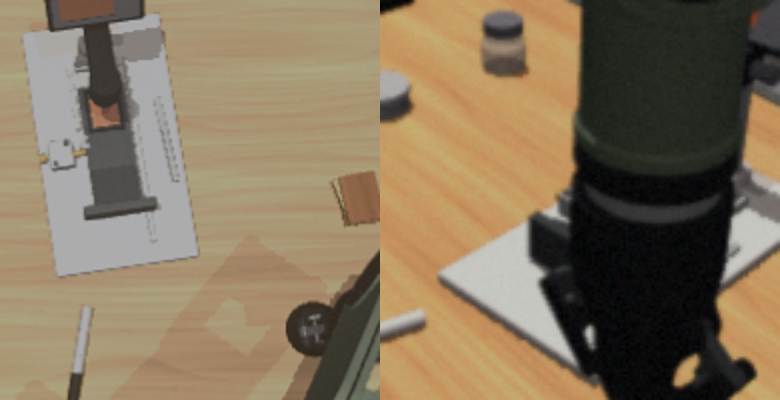

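```bash
python3 - <<'E'
from h import *
from scipy.spatial.transform import Rotation as R
b=cast('w6',(323.4,208.5),31)[0]; s=robot.get_state(); p=s['ee_pos']; print(b,p,s['ft_force'])
print(R.from_quat(s['tcp_rot']).inv().apply(b-p))
E
```

```text
[ 422.06471955 -282.49042898   31.        ] [ 420.62433781 -280.07916454  117.08919008] [-0.39122879  0.31346938 -0.31896596]
[-1.40116114 -2.64772333 86.08288943]
```

Request:
{"api": "apply_moves", "payload": {"linear": [[-1,-2,40],[-1,-2,70],[-1,-2,80],[-1,-2,83],[-1,-2,83]], "yaw": [0,0,0,0,0], "grip": [0,0,0,0,0]}}

```text
time: 6.4
ee_pos: [422.3, -281.5, 34.7]
tcp_rot: [-0.062, 0.998, 0.0, -0.001]
ft_force: [-0.4, 0.1, -0.3]
gripper_width: 0.0
```

Request:
{"api": "apply_moves", "payload": {"linear": [[0,0,2],[0,0,4],[0,0,6],[0,0,8],[0,0,8]], "yaw": [0,0,0,0,0], "grip": [0,0,0,0,0]}}

```text
time: 6.9
ee_pos: [423.0, -281.8, 27.0]
tcp_rot: [-0.061, 0.998, -0.0, -0.0]
ft_force: [2.2, 0.1, 2.7]
gripper_width: -0.0
```

Request:
{"api": "apply_moves", "payload": {"linear": [[0,0,2],[0,0,3],[0,0,4],[0,0,4]], "yaw": [0,0,0,0], "grip": [0,0,0,0]}}

```text
time: 7.3
ee_pos: [423.1, -281.9, 24.8]
tcp_rot: [-0.061, 0.998, -0.001, -0.0]
ft_force: [-2.3, 3.8, 17.6]
gripper_width: -0.001
```

The reaction is 17.6 N at z = 24.8 mm, so the button has bottomed out. I lift off.

Request:
{"api": "apply_moves", "payload": {"linear": [[0,0,0],[0,0,-5],[0,0,-15],[0,0,-50],[0,0,-90],[30,-50,-110],[30,-100,-110],[30,-100,-110]], "yaw": [0,0,0,0,0,0,0,0], "grip": [0,0,0,0,0,0,0,0]}}

```text
time: 8.1
ee_pos: [405.9, -389.4, 136.5]
tcp_rot: [-0.06, 0.998, -0.003, 0.001]
ft_force: [-0.1, 0.2, 0.4]
gripper_width: -0.004
```

```bash
python3 - <<'E'
from h import *
s=robot.get_state(); print(s['ee_pos'],s['ft_force'])
snap('wrist','w7'); snap('top','t7'); snap('side','s7')
im=cv2.imread('pics/t7.png'); b=cv2.imread('pics/w7.png')
cv2.imwrite('pics/c10.png',np.vstack([cv2.resize(im[95:295,180:480],(480,320)),cv2.resize(b[100:300,220:520],(480,280))]))
d=(im[95:300,180:480].astype(int)-cv2.imread('pics/top0.png')[95:300,180:480])
E
python3 car.py s8
```

```text
[ 405.85016131 -389.4385491   136.47808475] [-0.07347597  0.21495588  0.41359074]
[ 404.83062458 -384.34400801  134.29150664] [-1.37888861  0.45410592 -0.48562974]
133.5 130.0 (361.1153564453125, 206.9230499267578) (371.05621337890625, 200.58987426757812)
travel 39.04759288734056 0.20339788240661688
```

View pics/c10.png

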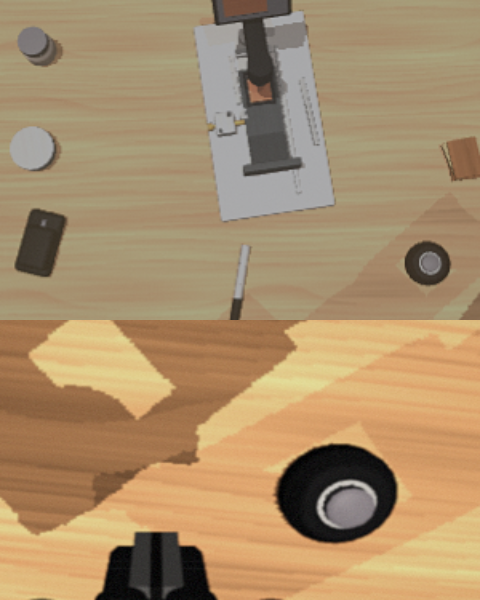

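View pics/s8.png

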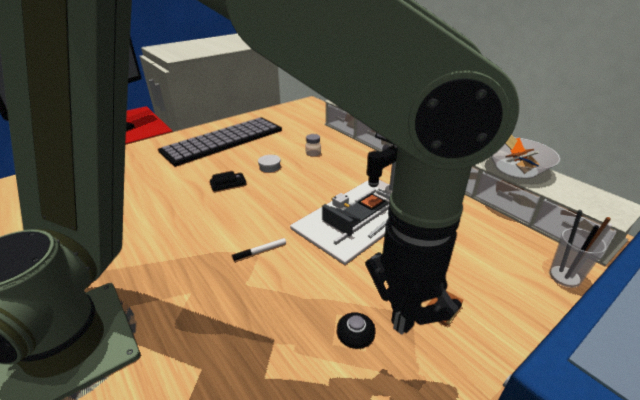

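The views show the carriage on the pin (about 39 mm), the button standing above its ring at (355,324), the bystanders where they were, and the arm clear.

```bash
python3 -c "
from plant import robot
s=robot.get_state();print(s['time'],s['qd'].round(3));print(robot.sign_off())"
```

```text
8.3 [ 0.018 -0.008  0.017 -0.002 -0.003 -0.003]
the job is handed in; nothing more can be done
None
```

I latched the copper sample under the microscope, pressed and released the capture button, and handed the job in at 8.3 s. The hand-in gives no verdict, so what follows is from my own checks.

- **Carriage:** I pushed it with closed fingers. Travel measured 52–53 mm in the side view, and I then pushed about 3 mm further before backing off. It sprang back and caught on the pin. I measured 37.3 mm just after release, with the recess partly in shadow, and 39.0 mm at the end, against a nominal 40 mm. The first of those is just under the judged 37.5 mm lower limit. I put that down to shadow in the image, because the top view shows the tooth on the pin.
- **Sample:** it still lies in its recess under the lens, and the fingers never went near it.
- **Button:** I pressed until it bottomed out at z = 24.8 mm with about 18 N of reaction. After lifting off, the wrist and side pictures show it standing up again. I judged this by eye and did not measure its height.
- **Bystanders:** the mouse, tin, marker, tweezers and coupons look unmoved in the last top and side views. I compared these by eye only.
- **Robot:** at hand-in the arm was clear of everything, with about 1.5 N of residual force reading.
- **Disagreement between cameras:** the first side and top views differed by about 7 mm on the pod's position. The button's outline was masked roughly in both, so I used the wrist camera for the final aim.

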